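# Stand the slumped bleach bottle up and shut the tablet bucket

## Task

The white bleach bottle has slumped against the open bucket of dishwasher tablets. Gently push it back up with the fingertips so that it stands on its own base where it is, then flip the bucket's grey lid over and press it fully shut. Do not grip, lift or carry anything, and leave the bucket and the other things where they stand.

Things in the scene. Friction and masses are not known exactly. Their poses are not given: they have to be found in the camera images.
- bottle: White flat-sided bleach bottle, blue cap, 0.5 to 1 kg, 262 mm tall. Origin: centre of underside; z runs up it. Body a block 70 mm deep (x) by 100 wide (y), 190 high, then a round shoulder. At the start it leans 0.55 to 0.75 rad, pivoting on the +x edge of its base (floor friction holds it), its +x face on the bucket's rim. Within about 0.25 rad of upright it drops back onto its base by itself.
- bottle_cap (a point): Centre of the flat top of the blue cap, 262 mm up the bottle's axis. The cap is 38 mm across and 36 mm long. At the start it hangs over the bucket's mouth, about 50 mm inside the rim. A push here of 1 to 2 N, level and away from the bucket, tips the bottle up.
- bucket: Round blue plastic bucket, dishwasher tablets in the bottom, 1.7 to 2.4 kg, loose on the floor. Origin: centre of underside, z up. Outside radius 75 mm at the foot, 95 mm at the rim, rim 140 mm high. The lid's hinge is on its +x side; the bottle leans on its -x side.
- lid (a joint): Angle of the grey lid: 0 fully shut and flush, 1.57 standing straight up, stop at 1.95 leaning back away from the bucket. Starts at 1.6 to 1.8. The hinge is stiff (0.24 N m): the lid stays where it is left and must be pushed all the way down.
- lid_hinge (a point): Middle of the lid's hinge axis, 103 mm from the bucket's centre on its +x side, 142 mm above its underside; the axis is level, along the bucket's y.
- lid_tab (a point): Tip of the lid's 40 mm wide tab, 222 mm from the hinge axis. The lid is a grey disc 200 mm across, its far edge 203 mm from the hinge axis, with a skirt 10 mm deep below; shut, its flat top lies 4 mm above the hinge axis.
- spray: Bystander: clear trigger spray bottle, 55 x 85 mm, 235 mm tall, white and red head reaching 65 mm to its -x. Origin: centre of underside.
- dish_soap: Bystander: green washing-up liquid bottle, 64 mm across, 200 mm tall. Origin: centre of underside.
- scour_can: Bystander: orange and blue can of scouring powder, 76 mm across, 150 mm tall. Origin: centre of underside.
- liner_box: Bystander: cardboard box of bin liners, 65 x 120 mm, 85 mm tall. Origin: centre of underside.
- scrub_brush: Bystander: wooden scrubbing brush lying on its bristles, 60 x 150 mm, 56 mm tall. Origin: centre of underside.
- descaler: Bystander: clear jar of descaler with a red cap, 60 mm across, 130 mm tall. Origin: centre of underside.
There are look-alikes about, which are no part of the job. Leave any pink or turquoise look-alike of the bucket alone.

How it is judged (in metres and radians):
On the way, in this order (a step that is already met when the one before it is completed fails the run):
1. the bottle stands upright on its base, the lid still open (angle between bottle's own z axis and vertical below 0.06 rad and height (world z) of bottle below 0.01 m and angular speed of bottle below 0.2 rad/s and value of joint lid above 0.5 rad), for 0.2 s.
2. the lid is fully shut (value of joint lid below 0.05 rad), for 0.2 s.
At the end, for the whole second after the job is handed in: The bottle stands upright (within 0.06 rad) on the floor, at rest, its base within 90 mm of where it was at the start; the lid is shut (within 0.05 rad); the bucket stands flat, within 40 mm of where it was (angle between bottle's own z axis and vertical below 0.06 rad and height (world z) of each of bottle, bucket below 0.01 m and linear speed of bottle below 0.02 m/s and distance of bottle from where it was at the start of the episode below 0.09 m and value of joint lid below 0.05 rad and angle between bucket's own z axis and vertical below 0.05 rad and distance of bucket from where it was at the start of the episode below 0.04 m); the robot touches nothing.
It fails at once if the bottle is lifted off the floor or knocked right over (height (world z) of bottle above 0.042 m or (height (world z) of bottle above 0.022 m and angle between bottle's own z axis and vertical below 0.3 rad) or angle between bottle's own z axis and vertical above 1.2 rad).
It fails at once if the bottle is pinched or rammed (over 25 N from the fingers) (contact force between the fingers and bottle above 25 N).
It fails at once if the bucket or its lid is pinched or rammed (over 35 N from the fingers) (contact force between the fingers and bucket above 35 N).
It fails at once if the bucket is lifted, tipped or shoved aside (height (world z) of bucket above 0.025 m or angle between bucket's own z axis and vertical above 0.25 rad or distance of bucket from where it was at the start of the episode above 0.06 m).
It fails at once if another thing on the floor is shifted or knocked over (distance of any of spray, dish_soap, scour_can, liner_box, scrub_brush, descaler from where it was at the start of the episode above 0.025 m or angle between any of spray, dish_soap, scour_can, liner_box, scrub_brush, descaler's own z axis and vertical above 0.3 rad).
It also fails if it takes over 58 s, if anything falls off the work surface, if the arm or the gripper's body presses on something with over 40 N, if the wrist force passes 120 N, or if a joint passes its speed limit or range.

## Robot

A 6-joint arm with a two-finger parallel gripper is mounted at the origin on the work surface. World frame = base frame: x ahead of the robot, y to its left, z up, the work surface at z = 0. Lengths are in mm, angles in rad, forces in N, time in s.
With the tool pointing down it reaches from about 275 to 1000 mm from the base axis. Payload 8.4 kg.
Tool frame: the origin (TCP) lies midway between the tips of the shut fingers; the grasp point (between the pads) lies 19 mm behind it; z points along the fingers, y is the line along which they close (so a half turn about z gives the same grasp; the last joint's range is limited). The gripper opens to 85 mm and grips with 20 to 120 N. Pads are 22 mm wide; open, the fingers measure 114 mm over their backs; the gripper's body (76 mm by 85 mm) begins 54 mm behind the grasp point. The pads swing forward as they close: fully open they stand 13 mm farther back than shut.
Start: joints at [1.102, 0.353, 1.633, -0, 1.155, -0.002], TCP at [281.268, 558.136, 231.281] pointing down, gripper open.
Joint ranges: [-2.63, 2.63], [-0.92, 2.1], [0.06, 2.66], [-1.3, 4.44], [0, 2.69], [-3.02, 3.02]. Speed limits (rad/s): [2.22, 2.22, 2.79, 3.14, 3.14, 3.14].

## Interface

Orientations are given as [roll, pitch, yaw] about the fixed x, y, z axes, in that order (R = Rz(yaw) Ry(pitch) Rx(roll)).
In Python, from rig import r, cams gives the robot as it stands. The module is installed in compiled form; this text tells all that it offers.
- The arm moves only by the tool send_rows, never from a script. Its argument "targets" is one flat list of numbers, 7 for each row, row after row: the shift along the tool's x, y, z in m, then the turn, a rotation vector about the tool's x, y, z in rad, then the opening, from -1 (shut) to 1 (fully open). In form: [tx, ty, tz, wx, wy, wz, fingers, tx, ty, tz, wx, wy, wz, fingers, ...]. A call has 1 to 12 rows; each row is the pose to reach, as a shift and turn from the pose commanded when the call began, along the tool's axes at that moment; what a row does not reach only later rows make up. A row lasts 1/12 s, in which the tool goes at most 41.7 mm and 7.16 degrees, less where a joint would pass 70% of its speed; a pose out of reach is approached as far as the arm can. A call with a gripper value outside its range is refused whole. The fingers move at their own pace and stop on an object; "grip_force" is the grip in N (left out, the last holds). Time passes only in rows, so rows that repeat a pose let the fingers close. It gives the time, the measured TCP pose, the force, the opening and the grip force at its end, in the units of the state.
- r.sense(): the state, without advancing time (a new reading comes with each control period).
- cams.grab_frame(name): name is "scene" or "side" or "wrist"; returns a dict with "color" (384x512x3 uint8, blue, green, red), "fx", "fy", "cx", "cy" (pixels), "xyz" and "attitude" of the camera in the world. Camera axes: x right, y down, z forward; pixel columns grow to the right and rows downward; lengths in mm; the calibration is good to about 2 mm. A picture is of the moment at which its call begins. There is no depth.
- r.sign_off(): hands the job in; it is judged then, once.
The state is a dict: "clock": time; "qpos": joint angles; "qvel": joint speeds; "joint_efforts": joint torques, N m; "eef_pos": TCP position; "tcp_rot": TCP orientation; "contact_force": force on the tool from outside, world axes, zero at the start; "wrist_torque": the same for the moment, N m; "opening": opening from 0.0 (shut) to 1.0 (fully open); "grasp_force": force on a finger pad.
Only numpy, scipy, OpenCV 4.12 (cv2) and the standard library are available. Lean on these libraries where they do the work, as an engineer would, in place of code of your own. Each camera call takes 0.05 s, during which the arm holds its last target. There are 200 camera calls.

## Working session

There is one attempt and no reset: what is moved stays moved. The work goes in short steps, Python scripts to look and compute and a tool call to move; the robot and the scene stay as the last step left them, time stands still between calls to the robot, and variables do not carry over. Pictures are saved under pics/ and viewed, at most 11 in all, crops included, and the job is handed in when it is done.

Besides the shell and the picture viewer there is one more tool, called after "Call:" as name(argument=value, ...) on one line, values as JSON. send_rows: Moves the arm, as the interface text tells. Its arguments: {"type":"object","properties":{"targets":{"type":"array"},"grip_force":{"type":"number"}},"required":["targets"]}

```bash
mkdir -p pics
python3 - <<'E'
from rig import r,cams
import cv2,numpy as np
s=r.sense(); print({k:np.round(v,3).tolist() for k,v in s.items()})
ims=[]
for n in ["scene","side"]:
    f=cams.grab_frame(n); cv2.imwrite(f"pics/{n}0.png",f["color"]); print(n,{k:np.round(v,3).tolist() for k,v in f.items() if k!="color"})
E
```

```text
{'clock': 0.0, 'qpos': [1.102, 0.354, 1.634, -0.0, 1.155, -0.002], 'qvel': [-0.0, -0.0, -0.001, 0.001, -0.001, 0.0], 'joint_efforts': [0.0, -60.526, -34.205, -0.0, 0.01, -0.0], 'eef_pos': [281.084, 557.713, 230.565], 'tcp_rot': [-3.14, 0.0, 2.675], 'contact_force': [-0.132, 0.475, 0.04], 'wrist_torque': [0.019, 0.024, -0.006], 'grasp_force': 0.0, 'opening': 0.997}
scene {'fx': 354.786, 'fy': 354.786, 'cx': 254.737, 'cy': 192.819, 'xyz': [934.785, -94.783, 1434.354], 'attitude': [-2.837, 0.003, 1.301]}
side {'fx': 481.947, 'fy': 481.947, 'cx': 255.166, 'cy': 185.345, 'xyz': [867.748, 357.218, 1635.768], 'attitude': [-2.829, 0.004, 2.394]}
```

View pics/scene0.png

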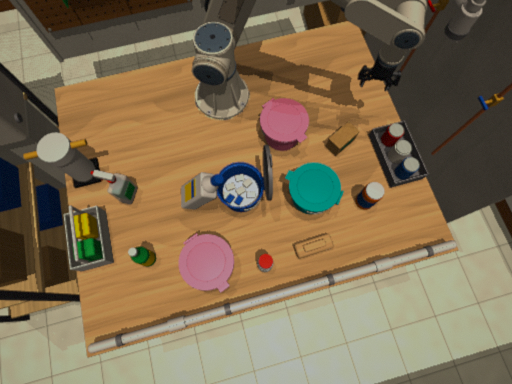

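View pics/side0.png

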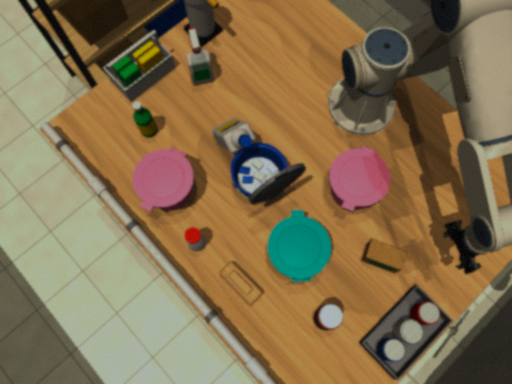

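The scene view shows the following candidates:
- **Bucket:** the blue open bucket at (241,188) with its lid up at (268,172). The pink look-alikes are at (285,122) and (207,262), and the turquoise one at (315,188).
- **Bottle:** white with a blue cap, body (195,192), cap (210,182).

I choose the blue bucket and the white bottle leaning on it. In the side view the bucket is at (260,170), the cap at (247,142) and the lid at (277,183).

```bash
cat > h.py <<'E'
import numpy as np,cv2
from scipy.spatial.transform import Rotation as Ro
from rig import r,cams
def cam(n):
    f=cams.grab_frame(n); f["R"]=Ro.from_euler("xyz",f["attitude"]).as_matrix(); f["p"]=np.array(f["xyz"],float); return f
def ray(f,u,v): return f["R"]@np.array([(u-f["cx"])/f["fx"],(v-f["cy"])/f["fy"],1])
def onz(f,u,v,z):
    d=ray(f,u,v); return f["p"]+d*(z-f["p"][2])/d[2]
def proj(f,P):
    c=(np.atleast_2d(P)-f["p"])@f["R"]; return np.c_[f["cx"]+f["fx"]*c[:,0]/c[:,2],f["cy"]+f["fy"]*c[:,1]/c[:,2]]
def tri(f1,a,f2,b):
    A=[];B=[]
    M=np.zeros((3,3));q=np.zeros(3)
    for f,x in((f1,a),(f2,b)):
        d=ray(f,*x);d/=np.linalg.norm(d);P=np.eye(3)-np.outer(d,d);M+=P;q+=P@f["p"]
    X=np.linalg.solve(M,q); return X,[proj(f1,X)[0]-a,proj(f2,X)[0]-b]
def crop(f,x0,y0,w,h,k): return cv2.resize(f["color"][y0:y0+h,x0:x0+w],None,fx=k,fy=k,interpolation=cv2.INTER_CUBIC)
E
python3 - <<'E'
from h import *
a=cam("scene");b=cam("side")
cv2.imwrite("pics/c1.png",np.hstack([crop(a,170,130,115,95,3.4),crop(b,200,105,115,115*95//115,3.4)]))
E
```

```text
(no output)
```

View pics/c1.png

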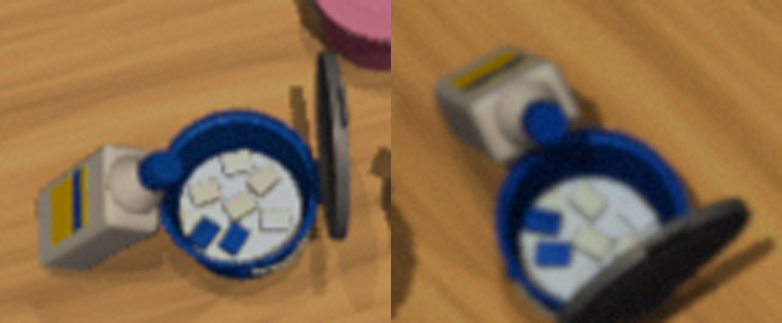

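The crop confirms it: blue bucket with tablets, grey lid at about (268,172) in scene, cap at (218,180) in scene and (245,140) in side. Now I'll measure.

Run:
```python
from h import *
from scipy.optimize import least_squares
a=cam("scene");b=cam("side")
# rim points, hand-read from the crop (k=3.4)
pa=np.array([(163,172),(175,145),(200,120),(240,110),(285,122),(308,150)])/3.4+[170,130]
pb=(np.array([(497,215),(507,250),(522,285),(690,195),(660,155),(600,130)])-[391,0])/3.4+[200,105]
for n,f,p in(("a",a,pa),("b",b,pb)):
    P=np.array([onz(f,*x,140)[:2] for x in p])
    s=least_squares(lambda c:np.hypot(*(P-c).T)-95,P.mean(0)); print(n,s.x.round(1),s.fun.round(1))
ca=np.array((163,170))/3.4+[170,130]; cb=(np.array((545,121))-[391,0])/3.4+[200,105]
print("cap",tri(a,ca,b,cb))
for n,f in(("a",a),("b",b)):
    c=f["color"].astype(int); g=(c.max(2)<95)&(c.max(2)-c.min(2)<22)
    g=g.astype(np.uint8)
    k,l,st,ce=cv2.connectedComponentsWithStats(cv2.morphologyEx(g,cv2.MORPH_OPEN,np.ones((2,2))))
    t=(268,172) if n=="a" else (277,185)
    for i in range(1,k):
        if st[i,4]>80 and np.hypot(*(ce[i]-t))<40:
            cn=max(cv2.findContours((l==i).astype(np.uint8),0,1)[0],key=len)
            print(n,st[i],ce[i].round(1),cv2.minAreaRect(cn))
            q=cn[:,0]; print(q[q[:,0].argmin()],q[q[:,0].argmax()],q[q[:,1].argmin()],q[q[:,1].argmax()])
cv2.imwrite("pics/c2.png",np.hstack([crop(a,240,130,50,80,7.5),crop(b,230,140,80,80,5)if 0 else crop(b,235,150,50*80//80+20,80,7.5)]))
```

```text
a [500.2 -34.4] [-3.7 -1.8  2.3  1.9  0.9 -5.2]
b [494.5 -28.8] [ 1.7 -3.9  1.4  0.2 -1.7  0.8]
cap (array([ 483.05665429, -112.98609227,  221.2189721 ]), [array([-0.15220527, -0.25248934]), array([-0.15630099,  0.29736276])])
a [265 146   8  55 323] [268.1 173.7] ((268.5, 173.0), (54.0, 7.0), 90.0)
[265 147] [272 199] [266 146] [269 200]
b [248 165  57  39 892] [277.1 185.3] ((278.03411865234375, 185.00352478027344), (19.257328033447266, 63.01074981689453), 50.90614700317383)
[248 197] [304 171] [300 165] [253 203]
```

View pics/c2.png

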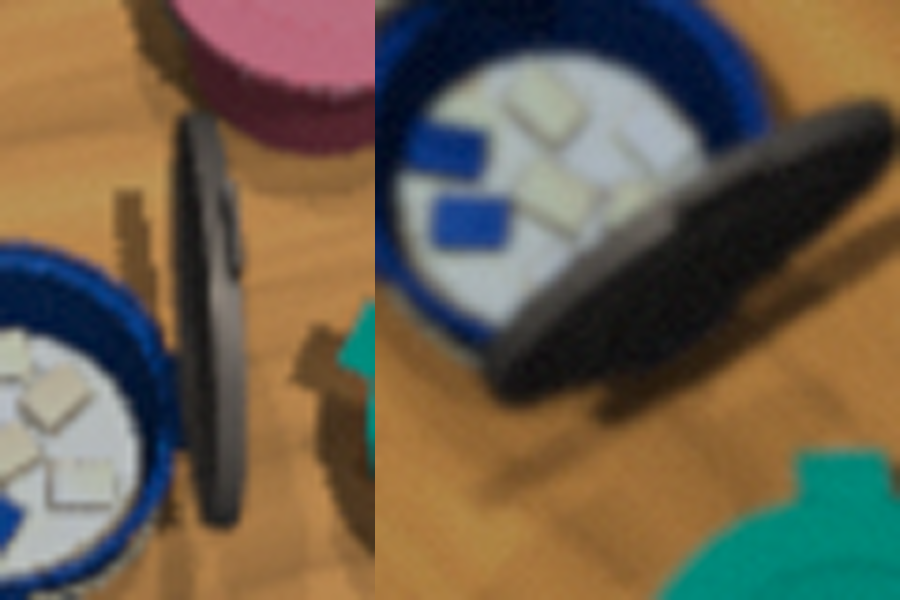

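The crop shows the lid's two ends: scene about (266.5,147) and (270,200), side about (303,167) and (250,201). The tab shows as a bump at scene (271.5,160).

Run:
```python
from h import *
a=cam("scene");b=cam("side")
P,e=tri(a,(266.5,147),b,(302.5,167.5));Q,e2=tri(a,(270,200),b,(250,201))
print(P,Q,e,e2,np.linalg.norm(P-Q))
d=(P-Q)[:2];n=np.array([-d[1],d[0]]);n/=np.linalg.norm(n);n*=np.sign(n@((P+Q)[:2]/2-[497,-31]));print("hinge dir",n,np.arctan2(n[1],n[0]),"mid dist",n@((P+Q)[:2]/2-[497,-31]))
# bottle: white-ish body outline in both views, base corners hand-checked via rect
for nme,f,t in(("a",a,(196,190)),("b",b,(232,132))):
    c=f["color"].astype(int)
    g=(((c.max(2)-c.min(2)<45)&(c.min(2)>85))).astype(np.uint8)
    k,l,st,ce=cv2.connectedComponentsWithStats(g)
    for i in range(1,k):
        if st[i,4]>60 and np.hypot(*(ce[i]-t))<35: print(nme,st[i],ce[i].round(1))
s=r.sense();print(s["clock"])
# candidate hinge/lid predictions
C=np.array([497,-31]);u=n
for L in(1.6,1.7,1.8):
    h=np.r_[C+103*u,142]; w=np.r_[-u*np.cos(L),np.sin(L)]
    print(L,"tab",proj(a,h+222*w).round(1),proj(b,h+222*w).round(1),"hinge",proj(a,h).round(1),"cent",proj(a,h+103*w).round(1),proj(b,h+103*w).round(1))
# bottle corners on floor from crop: visible lower-left corner etc.
k=3.4
for q in[(40,268),(40,190),(155,222),(105,145)]: 
    u_,v_=np.array(q)/k+[170,130]; print(q,[onz(a,u_,v_,z)[:2].round() for z in(0,40,150)])
```

```text
[428.46722343  85.27237767 272.13768901] [609.39956685  46.62261418 232.83892596] [array([0.09011501, 0.15120156]), array([ 0.09684733, -0.18520592])] [array([-0.1144747 , -0.20786692]), array([-0.14657908,  0.23436848])] 189.14203628649125
hinge dir [0.20890141 0.97793671] 1.360344873433032 mid dist 99.39043199414306
a [181 173  36  35 548] [200.7 188.4]
b [214 122  40  30 444] [235.5 134.9]
0.4
1.6 tab [[272.4 160.7]] [[279.9 174.7]] hinge [[268.2 183. ]] cent [[270.  173.6]] [[277.5 186.7]]
1.7 tab [[279.2 160.5]] [[284.  181.4]] hinge [[268.2 183. ]] cent [[272.8 173.5]] [[279.3 189.5]]
1.8 tab [[285.8 160.6]] [[288.1 188.2]] hinge [[268.2 183. ]] cent [[275.6 173.5]] [[281.  192.5]]
(40, 268) [array([ 486., -292.]), array([ 498., -286.]), array([ 533., -271.])]
(40, 190) [array([ 387., -271.]), array([ 402., -266.]), array([ 444., -253.])]
(155, 222) [array([ 466., -142.]), array([ 479., -140.]), array([ 515., -137.])]
(105, 145) [array([ 350., -179.]), array([ 366., -177.]), array([ 411., -170.])]
```

Estimates:
- **Bucket:** centre (497,-31), hinge direction e = (0.19,0.98), yaw about 1.38.
- **Lid:** about 1.6 rad.
- **Bottle:** cap leading edge about 56 mm on the -e side of the bucket centre at z about 219, lean about 0.63.

I'll put shut fingers between cap and lid and push along -e.

```bash
cat >> h.py <<'E'
def go(*T,frm=None):
    "T: (x,y,z,rpy) world mm -> printed shift/turn in tool axes from current pose"
    s=r.sense(); p=np.array(s["eef_pos"]); R=Ro.from_euler("xyz",s["tcp_rot"])
    print("t",s["clock"],"p",p.round(1),np.round(s["tcp_rot"],3),"F",np.round(s["contact_force"],1),"op",s["opening"])
    for x,y,z,rpy in T:
        R2=R if rpy is None else Ro.from_euler("xyz",rpy)
        print((R.inv().apply(np.array([x,y,z])-p)/1000).round(4).tolist(),(R.inv()*R2).as_rotvec().round(3).tolist())
E
python3 - <<'E'
from h import *
o=(np.pi,0,1.38)
go((281,558,450,None),(493,-51,450,o))
E
```

```text
t 0.4 p [281.3 558.1 231.2] [-3.141  0.     2.675] F [ 1.  -0.1  0.4] op 0.9971442156884605
[0.0002, -0.0002, -0.2188] [0.0, 0.0, 0.0]
[-0.4632, -0.4487, -0.2187] [-0.0, 0.0, 1.295]
```

Call:
send_rows(targets=[0, 0, -0.22, 0, 0, 0, -1, 0, 0, -0.22, 0, 0, 0, -1, 0, 0, -0.22, 0, 0, 0, -1, 0, 0, -0.22, 0, 0, 0, -1, 0, 0, -0.22, 0, 0, 0, -1, 0, 0, -0.22, 0, 0, 0, -1])

```text
clock: 0.9
eef_pos: [281.9, 559.4, 459.0]
tcp_rot: [3.132, -0.0, 2.675]
contact_force: [-0.2, -0.0, 0.5]
opening: 0.144
grasp_force: 0.0
```

Call:
send_rows(targets=[-0.463, -0.449, 0, 0, 0, 1.295, -1, -0.463, -0.449, 0, 0, 0, 1.295, -1, -0.463, -0.449, 0, 0, 0, 1.295, -1, -0.463, -0.449, 0, 0, 0, 1.295, -1, -0.463, -0.449, 0, 0, 0, 1.295, -1, -0.463, -0.449, 0, 0, 0, 1.295, -1, -0.463, -0.449, 0, 0, 0, 1.295, -1, -0.463, -0.449, 0, 0, 0, 1.295, -1, -0.463, -0.449, 0, 0, 0, 1.295, -1, -0.463, -0.449, 0, 0, 0, 1.295, -1, -0.463, -0.449, 0, 0, 0, 1.295, -1, -0.463, -0.449, 0, 0, 0, 1.295, -1])

```text
clock: 1.9
eef_pos: [445.2, 83.7, 451.5]
tcp_rot: [3.141, -0.0, 1.377]
contact_force: [1.1, 0.1, 0.6]
opening: 0.001
grasp_force: 0.0
```

Run:
```python
from h import *
o=(np.pi,0,1.38)
go((493,-51,450,o))
```

```text
t 1.9 p [445.2  83.7 451.5] [ 3.141 -0.     1.377] F [1.1 0.1 0.6] op 0.0012796968054073058
[-0.123, 0.0729, 0.0015] [0.001, -0.0, -0.003]
```

Call:
send_rows(targets=[-0.123, 0.073, 0, 0, 0, 0, -1, -0.123, 0.073, 0, 0, 0, 0, -1, -0.123, 0.073, 0, 0, 0, 0, -1, -0.123, 0.073, 0, 0, 0, 0, -1, -0.123, 0.073, 0, 0, 0, 0, -1, -0.123, 0.073, 0, 0, 0, 0, -1])

```text
clock: 2.4
eef_pos: [493.5, -49.6, 450.9]
tcp_rot: [-3.141, -0.0, 1.377]
contact_force: [0.2, -0.6, -0.1]
opening: 0.004
grasp_force: 0.0
```

Run:
```python
from h import *
o=(np.pi,0,1.38)
go((493,-51,195,o))
a=cam("wrist");b=cam("side")
cv2.imwrite("pics/w1.png",np.hstack([cv2.resize(a["color"],(400,300)),crop(b,195,85,133,100,3)]))
```

```text
t 2.4 p [493.5 -49.6 450.9] [-3.141 -0.     1.377] F [ 0.2 -0.6 -0.1] op 0.004197172174235293
[-0.0015, 0.0, 0.2559] [-0.001, -0.0, -0.003]
```

View pics/w1.png

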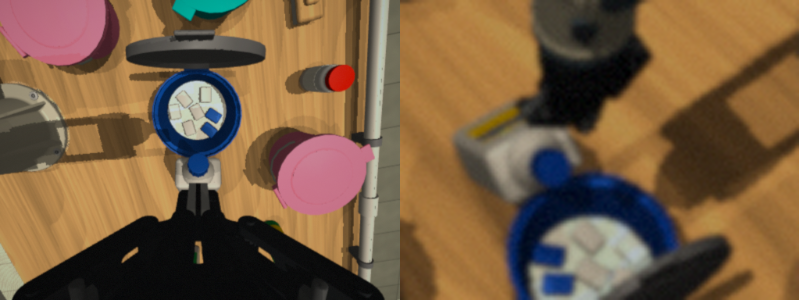

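The wrist view shows bucket, cap and lid lined up with the tool, with cap (198,163), bucket (197,110) and lid (196,50) in half-panel pixels. I'll check the positions with rays from this view before descending.

Run:
```python
from h import *
a=cam("wrist");k=1.28
e=np.array([.19,.982]);l=np.array([.982,-.19]);C=np.array([497,-31])
for n,u,v,z in[("capmid",198,163,220),("rimL",152,113,140),("rimR",241,113,140),("rimfar",197,69,140),("lidtopL",127,54,245),("lidtopR",265,54,245),("tabtop",197,33,364)]:
    p=onz(a,u*k,v*k,z)[:2]; print(n,p.round(),"e,l",round((p-C)@e,1),round((p-C)@l,1))
```

```text
capmid [ 482. -113.] e,l -83.0 1.1
rimL [403. -14.] e,l -1.2 -95.8
rimR [587. -49.] e,l -0.9 91.7
rimfar [512.  53.] e,l 85.6 -1.0
lidtopL [413.  88.] e,l 100.6 -105.3
lidtopR [615.  49.] e,l 100.9 100.9
tabtop [517.  73.] e,l 105.5 -0.3
```

Call:
send_rows(targets=[0, 0, 0.04, 0, 0, 0, -1, 0, 0, 0.08, 0, 0, 0, -1, 0, 0, 0.12, 0, 0, 0, -1, 0, 0, 0.15, 0, 0, 0, -1, 0, 0, 0.18, 0, 0, 0, -1, 0, 0, 0.205, 0, 0, 0, -1, 0, 0, 0.23, 0, 0, 0, -1, 0, 0, 0.25, 0, 0, 0, -1, 0, 0, 0.256, 0, 0, 0, -1, 0, 0, 0.256, 0, 0, 0, -1])

```text
clock: 3.38
eef_pos: [492.4, -47.7, 194.2]
tcp_rot: [-3.139, 0.0, 1.381]
contact_force: [-0.2, 0.0, -0.0]
opening: -0.0
grasp_force: 0.0
```

Run:
```python
from h import *
go()
a=cam("wrist");b=cam("side")
cv2.imwrite("pics/w2.png",np.hstack([cv2.resize(a["color"],(400,300)),crop(b,195,85,133,100,3)]))
```

```text
t 3.3833 p [492.4 -47.7 194.2] [-3.139  0.     1.381] F [-0.2  0.  -0. ] op -0.0003031523298753749
```

View pics/w2.png

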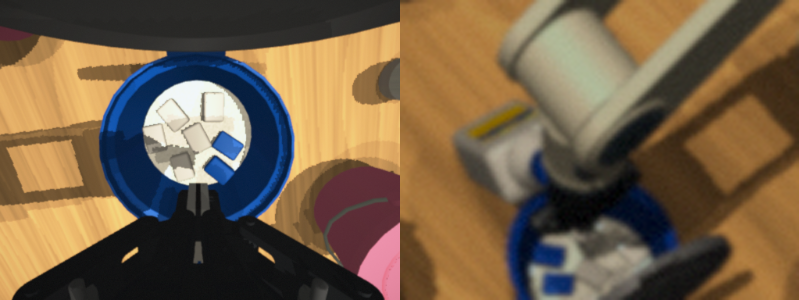

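The fingers are clear inside the gap: wrist tip at (198,190), cap hidden just behind it. Next is a slow push.

Call:
send_rows(targets=[-0.005, 0, 0, 0, 0, 0, -1, -0.01, 0, 0, 0, 0, 0, -1, -0.015, 0, 0, 0, 0, 0, -1, -0.02, 0, 0, 0, 0, 0, -1, -0.024, 0, 0, 0, 0, 0, -1, -0.028, 0, 0, 0, 0, 0, -1, -0.032, 0, 0, 0, 0, 0, -1, -0.036, 0, -0.001, 0, 0, 0, -1, -0.04, 0, -0.002, 0, 0, 0, -1, -0.044, 0, -0.003, 0, 0, 0, -1, -0.048, 0, -0.004, 0, 0, 0, -1, -0.052, 0, -0.005, 0, 0, 0, -1])

```text
clock: 4.48
eef_pos: [483.6, -100.3, 200.4]
tcp_rot: [3.141, -0.0, 1.38]
contact_force: [0.4, 0.7, 0.9]
opening: 0.003
grasp_force: 0.4
```

Call:
send_rows(targets=[-0.004, 0, -0.001, 0, 0, 0, -1, -0.008, 0, -0.002, 0, 0, 0, -1, -0.012, 0, -0.003, 0, 0, 0, -1, -0.016, 0, -0.004, 0, 0, 0, -1, -0.02, 0, -0.005, 0, 0, 0, -1, -0.024, 0, -0.006, 0, 0, 0, -1])

```text
clock: 4.98
eef_pos: [478.9, -123.9, 206.3]
tcp_rot: [-3.141, 0.0, 1.38]
contact_force: [1.0, 0.0, -0.3]
opening: -0.001
grasp_force: 0.1
```

Run:
```python
from h import *
go()
b=cam("scene");c=cam("side")
cv2.imwrite("pics/w3.png",np.hstack([crop(b,160,110,133,100,3),crop(c,195,85,133,100,3)]))
```

```text
t 4.9833 p [ 478.9 -123.9  206.3] [-3.141  0.     1.38 ] F [ 1.   0.  -0.3] op -0.0013718125196509577
```

View pics/w3.png

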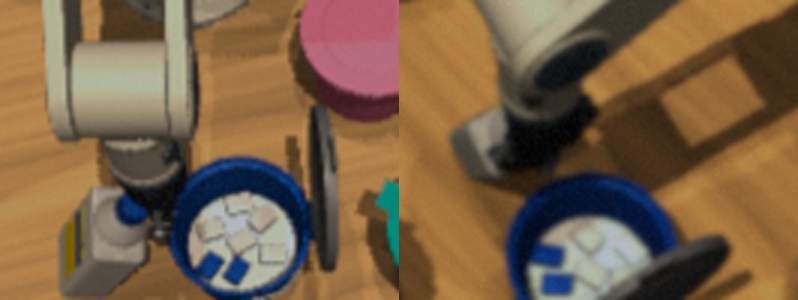

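The cap, at about (130,208) in the left panel, has moved off the bucket and the bottle is tipping up ahead of the fingers. I'll continue, slower towards the end.

Call:
send_rows(targets=[-0.004, 0, -0.001, 0, 0, 0, -1, -0.008, 0, -0.002, 0, 0, 0, -1, -0.012, 0, -0.003, 0, 0, 0, -1, -0.016, 0, -0.004, 0, 0, 0, -1, -0.02, 0, -0.005, 0, 0, 0, -1, -0.024, 0, -0.006, 0, 0, 0, -1, -0.028, 0, -0.007, 0, 0, 0, -1, -0.032, 0, -0.008, 0, 0, 0, -1, -0.036, 0, -0.009, 0, 0, 0, -1, -0.039, 0, -0.01, 0, 0, 0, -1, -0.042, 0, -0.011, 0, 0, 0, -1, -0.045, 0, -0.012, 0, 0, 0, -1])

```text
clock: 6.08
eef_pos: [470.4, -168.1, 218.5]
tcp_rot: [3.141, 0.0, 1.38]
contact_force: [0.3, -0.2, 1.5]
opening: 0.002
grasp_force: 0.2
```

Run:
```python
from h import *
go()
b=cam("scene");c=cam("side")
cv2.imwrite("pics/w4.png",np.hstack([crop(b,160,110,133,100,3),crop(c,195,85,133,100,3)]))
for f in (b,c):
    m=cv2.inRange(cv2.cvtColor(f["color"],cv2.COLOR_BGR2HSV),(100,120,40),(125,255,255)); k,l,st,ce=cv2.connectedComponentsWithStats(m)
    print([(st[i,:5].tolist(),ce[i].round(1).tolist()) for i in range(1,k) if st[i,4]>25 and 160<ce[i][0]<290 and 90<ce[i][1]<230])
```

```text
t 6.0833 p [ 470.4 -168.1  218.5] [3.141 0.    1.38 ] F [ 0.3 -0.2  1.5] op 0.0017983146684386773
[([216, 163, 49, 49, 821], [238.3, 181.2]), ([187, 175, 9, 10, 62], [190.7, 180.1]), ([235, 196, 8, 9, 41], [238.5, 199.8])]
[([232, 143, 55, 53, 874], [256.1, 158.6]), ([243, 177, 9, 6, 53], [247.1, 179.5])]
```

Run:
```python
from h import *
b=cam("scene"); e=np.array([.19,.982]);l=np.array([.982,-.19]);C=np.array([497,-31])
m=cv2.inRange(cv2.cvtColor(b["color"],cv2.COLOR_BGR2HSV),(100,120,40),(125,255,255)); k,l_,st,ce=cv2.connectedComponentsWithStats(m)
for i in range(1,k):
    if 30<st[i,4]<200 and 170<ce[i][0]<225 and 160<ce[i][1]<200:
        p=onz(b,*ce[i],252)[:2]; print(st[i],ce[i],p,(p-C)@e,(p-C)@l)
```

```text
[187 175   9  10  62] [190.4516129  180.03225806] [ 469.72139883 -205.93086021] -176.96503895055366 6.449277092538954
```

View pics/w4.png

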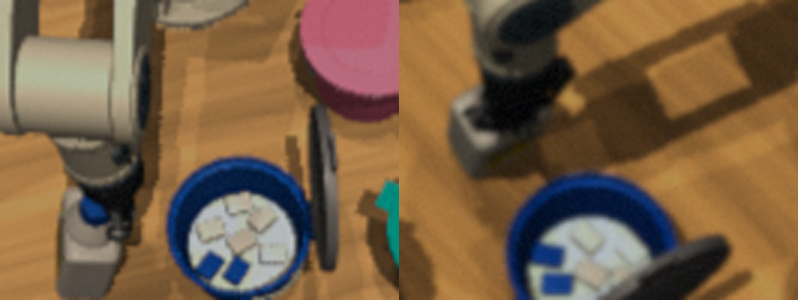

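The bottle is nearly upright: cap (95,212) in the left panel, lean about 0.22 rad. I'll nudge it further.

Call:
send_rows(targets=[-0.003, 0, -0.001, 0, 0, 0, -1, -0.006, 0, -0.002, 0, 0, 0, -1, -0.009, 0, -0.003, 0, 0, 0, -1, -0.012, 0, -0.004, 0, 0, 0, -1, -0.015, 0, -0.005, 0, 0, 0, -1, -0.018, 0, -0.006, 0, 0, 0, -1])

```text
clock: 6.73
eef_pos: [467.0, -185.7, 224.4]
tcp_rot: [3.142, 0.0, 1.38]
contact_force: [0.2, -0.9, -0.6]
opening: 0.003
grasp_force: 0.0
```

```bash
cat >> h.py <<'E'
def cap():
    b=cam("scene"); e=np.array([.19,.982]);lt=np.array([.982,-.19]);C=np.array([497,-31])
    m=cv2.inRange(cv2.cvtColor(b["color"],cv2.COLOR_BGR2HSV),(100,120,40),(125,255,255)); k,l_,st,ce=cv2.connectedComponentsWithStats(m)
    for i in range(1,k):
        if 20<st[i,4]<200 and 160<ce[i][0]<225 and 160<ce[i][1]<210:
            p=onz(b,*ce[i],255)[:2]; print("cap",st[i],ce[i].round(1),p.round(),"e,l",((p-C)@e).round(),((p-C)@lt).round())
E
python3 - <<'E'
from h import *
go();cap()
E
```

```text
t 6.7333 p [ 467.  -185.7  224.4] [3.142 0.    1.38 ] F [ 0.2 -0.9 -0.6] op 0.0029466736999948116
cap [169 175  11  11 100] [174.2 179.8] [ 455. -261.] e,l -234.0 2.0
```

The cap has dropped back to e = -234 (-236 predicted for upright). I'll back off, rise, and look.

Call:
send_rows(targets=[0.02, 0, 0, 0, 0, 0, -1, 0.04, 0, 0, 0, 0, 0, -1, 0.05, 0, -0.04, 0, 0, 0, -1, 0.06, 0, -0.08, 0, 0, 0, -1, 0.06, 0, -0.12, 0, 0, 0, -1, 0.06, 0, -0.16, 0, 0, 0, -1, 0.06, 0, -0.2, 0, 0, 0, -1, 0.06, 0, -0.24, 0, 0, 0, -1, 0.06, 0, -0.24, 0, 0, 0, -1])

```text
clock: 7.53
eef_pos: [480.5, -127.0, 472.7]
tcp_rot: [3.13, 0.001, 1.38]
contact_force: [-0.4, 0.3, 0.5]
opening: -0.0
grasp_force: 0.0
```

Run:
```python
from h import *
go();cap()
b=cam("scene");c=cam("side")
cv2.imwrite("pics/w5.png",np.hstack([crop(b,160,110,133,100,3),crop(c,195,85,133,100,3)]))
```

```text
t 7.5333 p [ 480.5 -127.   472.7] [3.13e+00 1.00e-03 1.38e+00] F [-0.4  0.3  0.5] op -0.000312603742075152
cap [169 174  11  12 101] [174.3 179.6] [ 454. -260.] e,l -233.0 1.0
```

View pics/w5.png

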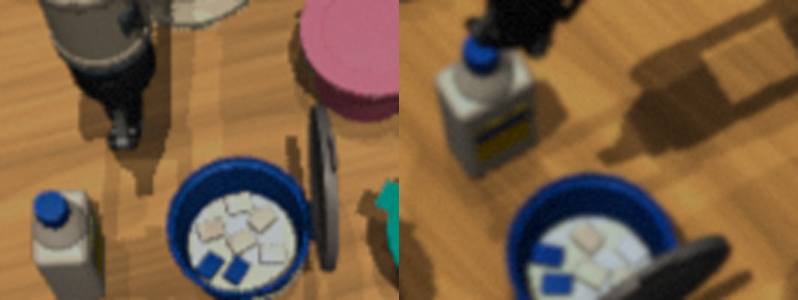

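The bottle stands upright on its base, cap (50,208) in the left panel, and the lid is still open. Next I go over and behind the lid.

Call:
send_rows(targets=[0.04, -0.002, 0, 0, 0, 0, -1, 0.08, -0.002, 0, 0, 0, 0, -1, 0.12, -0.002, 0, 0, 0, 0, -1, 0.16, -0.002, 0, 0, 0, 0, -1, 0.2, -0.002, 0, 0, 0, 0, -1, 0.235, -0.002, 0, 0, 0, 0, -1, 0.26, -0.002, 0, 0, 0, 0, -1, 0.26, -0.002, 0, 0, 0, 0, -1, 0.26, -0.002, 0.02, 0, 0, 0, -1, 0.26, -0.002, 0.02, 0, 0, 0, -1])

```text
clock: 8.52
eef_pos: [524.4, 128.9, 439.8]
tcp_rot: [-3.135, 0.003, 1.381]
contact_force: [-0.6, -0.2, -0.2]
opening: -0.001
grasp_force: 0.0
```

```bash
cat >> h.py <<'E'
def el():
    s=r.sense();p=np.array(s["eef_pos"]);d=p[:2]-[497,-31]
    print("t",s["clock"],"e",round(d@[.19,.982],1),"l",round(d@[.982,-.19],1),"z",p[2].round(1),"F",np.round(s["contact_force"],1),np.round(s["tcp_rot"],3))
E
python3 - <<'E'
from h import *
el()
a=cam("wrist");b=cam("scene");cv2.imwrite("pics/w6.png",np.hstack([cv2.resize(a["color"],(400,300)),crop(b,195,85,133,100,3)]))
for L in np.linspace(1.65,0,12): print(L.round(2),"tcp e",(103-170*np.cos(L)+4*np.sin(L)+11).round(),"z",(142+170*np.sin(L)+4*np.cos(L)).round())
E
```

```text
t 8.5167 e 162.2 l -3.5 z 439.8 F [-0.6 -0.2 -0.2] [-3.135e+00  3.000e-03  1.381e+00]
1.65 tcp e 131.0 z 311.0
1.5 tcp e 106.0 z 312.0
1.35 tcp e 81.0 z 309.0
1.2 tcp e 56.0 z 302.0
1.05 tcp e 33.0 z 291.0
0.9 tcp e 11.0 z 278.0
0.75 tcp e -8.0 z 261.0
0.6 tcp e -24.0 z 241.0
0.45 tcp e -37.0 z 220.0
0.3 tcp e -47.0 z 196.0
0.15 tcp e -53.0 z 171.0
0.0 tcp e -56.0 z 146.0
```

View pics/w6.png

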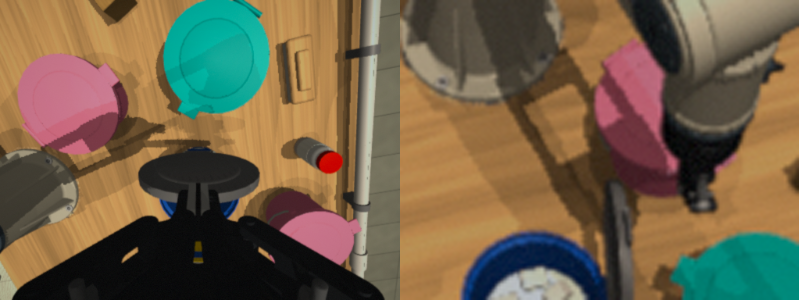

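The wrist view shows the lid's outer face at (198,175). The scene panel shows the fingers (700,195) to the hinge side of the lid (620,240), so I'm behind it. I'll descend and sweep it over.

Call:
send_rows(targets=[0, 0.003, 0.035, 0, 0, 0, -1, 0, 0.003, 0.07, 0, 0, 0, -1, 0, 0.003, 0.1, 0, 0, 0, -1, 0, 0.003, 0.125, 0, 0, 0, -1, 0, 0.003, 0.133, 0, 0, 0, -1, 0, 0.003, 0.133, 0, 0, 0, -1, -0.01, 0.003, 0.133, 0, 0, 0, -1, -0.02, 0.003, 0.133, 0, 0, 0, -1])

```text
clock: 9.28
eef_pos: [526.0, 108.5, 313.3]
tcp_rot: [3.139, -0.001, 1.381]
contact_force: [0.4, -0.2, 1.1]
opening: 0.001
grasp_force: 0.0
```

```bash
python3 -c "
from h import *
el()"
```

```text
t 9.2833 e 142.5 l 1.9 z 313.3 F [ 0.4 -0.2  1.1] [ 3.139e+00 -1.000e-03  1.381e+00]
```

Call:
send_rows(targets=[-0.007, 0, 0, 0, 0, 0, -1, -0.014, 0, 0, 0, 0, 0, -1, -0.021, 0, 0, 0, 0, 0, -1, -0.028, 0, 0, 0, 0, 0, -1, -0.035, 0, 0, 0, 0, 0, -1, -0.042, 0, 0.001, 0, 0, 0, -1, -0.049, 0, 0.001, 0, 0, 0, -1, -0.056, 0, 0.002, 0, 0, 0, -1, -0.063, 0, 0.003, 0, 0, 0, -1, -0.07, 0, 0.005, 0, 0, 0, -1, -0.078, 0, 0.007, 0, 0, 0, -1, -0.086, 0, 0.009, 0, 0, 0, -1])

```text
clock: 10.28
eef_pos: [508.6, 23.9, 302.0]
tcp_rot: [3.142, 0.0, 1.38]
contact_force: [0.7, 1.2, -0.4]
opening: -0.004
grasp_force: 0.6
```

```bash
python3 -c "
from h import *
el()"
```

```text
t 10.2833 e 56.1 l 0.9 z 302.0 F [ 0.7  1.2 -0.4] [3.142 0.    1.38 ]
```

Call:
send_rows(targets=[-0.0075, 0, 0.0035, 0, 0, 0, -1, -0.015, 0, 0.007, 0, 0, 0, -1, -0.023, 0, 0.011, 0, 0, 0, -1, -0.03, 0, 0.015, 0, 0, 0, -1, -0.038, 0, 0.0195, 0, 0, 0, -1, -0.045, 0, 0.024, 0, 0, 0, -1, -0.0515, 0, 0.0295, 0, 0, 0, -1, -0.058, 0, 0.035, 0, 0, 0, -1, -0.064, 0, 0.041, 0, 0, 0, -1, -0.0695, 0, 0.0475, 0, 0, 0, -1, -0.075, 0, 0.054, 0, 0, 0, -1, -0.08, 0, 0.061, 0, 0, 0, -1])

```text
clock: 11.28
eef_pos: [493.4, -54.5, 240.6]
tcp_rot: [-3.141, 0.0, 1.38]
contact_force: [-0.3, 0.4, 0.9]
opening: -0.0
grasp_force: 0.4
```

```bash
python3 -c "
from h import *
el()"
```

```text
t 11.2833 e -23.8 l 0.9 z 240.6 F [-0.3  0.4  0.9] [-3.141  0.     1.38 ]
```

Call:
send_rows(targets=[-0.0045, 0, 0.007, 0, 0, 0, -1, -0.009, 0, 0.014, 0, 0, 0, -1, -0.013, 0, 0.021, 0, 0, 0, -1, -0.0165, 0, 0.029, 0, 0, 0, -1, -0.02, 0, 0.037, 0, 0, 0, -1, -0.023, 0, 0.045, 0, 0, 0, -1, -0.0255, 0, 0.053, 0, 0, 0, -1, -0.0275, 0, 0.061, 0, 0, 0, -1, -0.029, 0, 0.069, 0, 0, 0, -1, -0.03, 0, 0.076, 0, 0, 0, -1, -0.031, 0, 0.082, 0, 0, 0, -1, -0.032, 0, 0.086, 0, 0, 0, -1])

```text
clock: 12.28
eef_pos: [487.2, -85.3, 154.4]
tcp_rot: [-3.141, -0.0, 1.38]
contact_force: [-0.1, -0.2, -0.1]
opening: -0.002
grasp_force: 0.3
```

Call:
send_rows(targets=[0, 0, 0.002, 0, 0, 0, -1, 0, 0, 0.004, 0, 0, 0, -1, 0, 0, 0.006, 0, 0, 0, -1, 0, 0, 0.007, 0, 0, 0, -1, 0, 0, 0.007, 0, 0, 0, -1])

```text
clock: 12.7
eef_pos: [487.5, -85.3, 148.2]
tcp_rot: [3.141, -0.0, 1.38]
contact_force: [-0.3, -0.4, -0.0]
opening: -0.0
grasp_force: 0.0
```

```bash
python3 -c "
from h import *
el()"
```

```text
t 12.7 e -55.2 l 1.0 z 148.2 F [-0.3 -0.4 -0. ] [ 3.141 -0.     1.38 ]
```

Call:
send_rows(targets=[0, 0, 0.001, 0, 0, 0, -1, 0, 0, 0.002, 0, 0, 0, -1, 0, 0, 0.002, 0, 0, 0, -1])

```text
clock: 12.95
eef_pos: [487.5, -85.4, 146.3]
tcp_rot: [3.141, 0.0, 1.38]
contact_force: [-1.3, -0.3, -0.2]
opening: 0.001
grasp_force: 0.0
```

Call:
send_rows(targets=[0, 0, 0.0005, 0, 0, 0, -1, 0, 0, 0.001, 0, 0, 0, -1, 0, 0, 0.001, 0, 0, 0, -1])

```text
clock: 13.2
eef_pos: [487.5, -85.4, 145.9]
tcp_rot: [3.141, -0.0, 1.38]
contact_force: [-1.7, 1.2, 8.3]
opening: 0.002
grasp_force: 4.1
```

```bash
python3 -c "
from h import *
el()"
```

```text
t 13.2 e -55.2 l 1.1 z 145.9 F [-1.7  1.2  8.3] [ 3.141 -0.     1.38 ]
```

The force rose to 8 N at z = 145.9, as expected for a shut lid. I'll rise straight up and check.

Call:
send_rows(targets=[0, 0, -0.01, 0, 0, 0, -1, 0, 0, -0.04, 0, 0, 0, -1, 0, 0, -0.08, 0, 0, 0, -1, 0, 0, -0.12, 0, 0, 0, -1, 0, 0, -0.16, 0, 0, 0, -1, 0, 0, -0.2, 0, 0, 0, -1, 0, 0, -0.24, 0, 0, 0, -1, 0, 0, -0.28, 0, 0, 0, -1, 0, 0, -0.3, 0, 0, 0, -1, 0, 0, -0.3, 0, 0, 0, -1])

```text
clock: 14.03
eef_pos: [488.9, -85.6, 451.4]
tcp_rot: [3.133, -0.0, 1.38]
contact_force: [-0.1, 0.3, -0.4]
opening: -0.003
grasp_force: 0.0
```

Run:
```python
from h import *
el();cap()
a=cam("wrist");b=cam("side");cv2.imwrite("pics/w7.png",np.hstack([cv2.resize(a["color"],(400,300)),crop(b,195,85,133,100,3)]))
```

```text
t 14.0333 e -55.2 l 2.4 z 451.4 F [-0.1  0.3 -0.4] [ 3.133 -0.     1.38 ]
cap [169 174  11  12  99] [173.9 179.8] [ 455. -262.] e,l -235.0 2.0
```

View pics/w7.png

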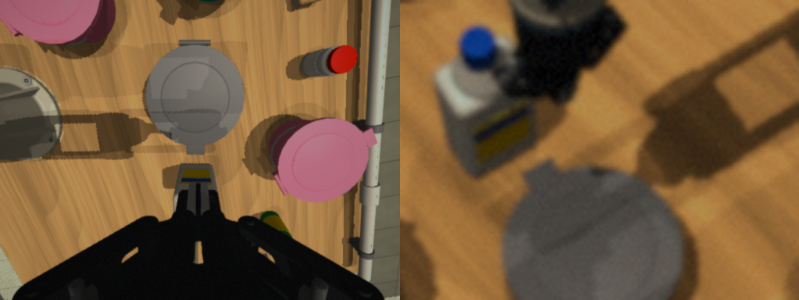

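The lid lies flat and shut on the bucket (wrist (195,97), tab at (196,150)). The bottle is upright (side cap (478,45)) and the arm is clear.

```bash
python3 -c "
from rig import r
print(r.sign_off())"
```

```text
the job is handed in; nothing more can be done
None
```

The job is handed in: the bottle stands upright on its base, the bucket's lid is pressed shut and the arm is clear of everything at about 14 s; sign-off returned no verdict.

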